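# Fit a charged battery pack through the spring flaps of a bench voltage source

## Robot

A 6-joint arm with a two-finger parallel gripper is mounted at the origin on the work surface. World frame = base frame: x ahead of the robot, y to its left, z up, the work surface at z = 0. Lengths are in m, angles in rad, forces in N, time in s.
With the tool pointing down it reaches from about 0.225 to 0.875 m from the base axis. Payload 3.4 kg.
Tool frame: the origin (TCP) lies midway between the tips of the shut fingers; the grasp point (between the pads) lies 19 mm behind it (manip.grasp_offset is the distance from the TCP to the grasp point, in m); x points along the fingers, y is the direction in which the jaws open and shut, and the axes are right-handed (so a half turn about x gives the same grasp; the last joint's range is limited). The gripper opens to 85 mm and grips with 20 to 120 N. Pads are 22 mm wide; open, the fingers measure 114 mm over their backs; the gripper's body (76 mm by 85 mm) begins 54 mm behind the grasp point. The pads swing forward as they close: fully open they stand 13 mm farther back than shut.
Start: joints at [-1.406, 0.276, 1.505, -0, 1.361, -0.121], TCP at [0.162, -0.552, 0.231] pointing down, gripper open.
Joint ranges: [-2.89, 2.89], [-0.75, 2.08], [0.22, 2.7], [-1.18, 4.32], [0.11, 2.71], [-2.7, 2.7]. Speed limits (rad/s): [2.57, 2.57, 3.14, 3.14, 3.14, 3.14].

## Interface

Orientations are given as a unit quaternion [w, x, y, z].
In Python, from rig import manip gives the robot as it stands.
- The arm moves only by the shell command python3 -m creep 'ROWS' [OPENING] [FORCE]. ROWS is a JSON object of lists of equal length, an entry for each row: "delta_pos": the shift along the tool's x, y, z in cm, a list of three; "dr": the turn, a rotation vector about the tool's x, y, z in rad, a list of three. In form: {"delta_pos": [[dx, dy, dz], ...], "dr": [[rx, ry, rz], ...]}. A call has 1 to 10 rows; each row is the pose to reach, as a shift and turn from the pose commanded when the call began, along the tool's axes at that moment; what a row does not reach only later rows make up. A row lasts 1/10 s, in which the tool goes at most 50 mm and 8.59 degrees, less where a joint would pass 70% of its speed; a pose out of reach is approached as far as the arm can. A call with a gripper value outside its range is refused whole. OPENING is the opening, from -1 (shut) to 1 (fully open), set as the call begins (- or left out, the last holds). The fingers move at their own pace and stop on an object; FORCE is the grip in N (left out, the last holds). Time passes only in rows, so rows that repeat a pose let the fingers close. It gives the time, the measured TCP pose, the force and the opening at its end, in the units of the state.
- manip.get_state(): the state, without advancing time (a new reading comes with each control period).
- manip.get_image(name): name is "side" or "top"; returns a dict with "pixels" (384x512x3 uint8, blue, green, red), "depth" (384x512 float32, m along the optical axis (not along the pixel's ray), 0 where there is no reading), "intrinsics" (3x3 intrinsics, pixels), "k1" (the pictures are not rectified: a ray, as slopes to the right and down, at radius r is drawn at 1 + k1 r^2 times it, then the intrinsics apply), "rvec" (rotation vector, rad) and "tvec" (3), from world to camera coordinates, as OpenCV has them. Camera axes: x right, y down, z forward; pixel columns grow to the right and rows downward; lengths in m; the calibration is good to about 2 mm. A picture is of the moment at which its call begins.
- manip.sign_off(): hands the job in, once; it reports no verdict.
The state is a dict: "clock": time; "qpos": joint angles; "qd": joint speeds; "effort": joint torques, N m; "position": TCP position; "ee_rot": TCP orientation; "contact_force": force on the tool from outside, world axes, zero at the start; "moment": the same for the moment, N m; "width": finger opening in m.
Only numpy, scipy, OpenCV 4.12 (cv2) and the standard library are available. Lean on these libraries where they do the work, as an engineer would, in place of code of your own. Each camera call takes 0.05 s, during which the arm holds its last target. There are 200 camera calls.

## Task

Take the charged battery pack with the green band out of the charging cradle and push it, contacts down, through the spring flaps in the top of the voltage source until it is fully home on its contacts and held by the click, without forcing it. Come out again so that both flaps spring shut behind it, and leave the orange pack in the cradle and everything else on the bench alone.

Things in the scene. Friction and masses are not known exactly. Their poses are not given: they have to be found in the camera images.
- pack_green: Charged battery pack: dark grey hard block 62 (its x) by 34 (y) by 76 mm tall, 0.32 kg, green band and green mark on top; either way round fits. Stands contacts down in one of the cradle's two pockets. Origin: centre of its underside, z up. Grip the faces y = +/-17 mm. The 62 mm ends have a groove 63 to 71 mm up for the click and a 6 mm bevel at the bottom.
- pack_orange: Spare pack with an orange band, otherwise the same; stands in the other pocket. Leave it there. Origin: centre of its underside.
- cradle: Fixed black charging cradle, 190 (x) by 70 (y) by 22 mm high. Two pockets in line along its x, centres at x = +/-47 mm, floor 8 mm above the table, 66 by 38 mm wide and 14 mm deep. Origin: centre of its underside.
- source: Battery-powered voltage source: fixed cream case 280 (x) by 215 (y) by 145 mm high, front panel towards the robot. Origin: on the table straight below the centre of the pack well in its flat top; the case runs from x = -90 to +190 and y = -107 to +107 mm about it. A push of 10 to 15 N seats a pack; contacts and springs on it in the well may add up to 35 N at most.
- well_rim (a point): Centre of the well's mouth, level with the top (145 mm up), in a flush black bezel: 65 (x) by 37 mm (y) clear, 45-degree lead-in 4 mm wide. Flaps lie 5 mm below the rim. Home is a firm ledge on adjusting screws, set differently on every unit: the top of a pack that is home lies 30 to 40 mm below the rim, found only by feel.
- bolt_line (a point): Middle of the well, at about the height of the two sprung latch bolts in its end walls (x = +/-32 mm), which lie 40 to 50 mm below the rim. From about 66 mm before home they bear on the pack's ends: about 4 N of drag, up to 10 N where the bevel spreads them. They hold a pack that is let go there, and only snap into its grooves within about 1 mm of home.
- flap_left (a joint): Slick grey flap leaf hinged along the well's +y long side, 21 mm long: 0 shut, grows as it is pushed down, 1.4 to 1.5 rad beside a pack. Its spring returns it to 0 (about 1 N at the tip shut, 2 N open) once the pack's top is some 29 mm below the rim and nothing stands in it.
- flap_right (a joint): Flap leaf on the well's -y side, the same.
- contacts (a joint): Sprung contact block under the pack, inside the well: 0 free, 0.0045 m with a pack pressed on the ledge, about 0.0033 m once it is let go and held by the bolts. It pushes back with 1.5 N when first touched and 8 N on the ledge, so a pack that has not clicked may rise again.
- multimeter: Bystander: yellow hand-held meter lying down, 155 by 78 by 38 mm. Origin: centre of its underside.
- transformer: Bystander: small iron-core transformer with copper winding, 62 by 56 by 52 mm. Origin: centre of its underside.
- screwdriver: Bystander: screwdriver, 170 mm, lying along its x. Origin at its underside.
- attenuator: Bystander: brass inline attenuator, 88 by 30 by 24 mm. Origin: centre of its underside.
- mug: Bystander: blue mug, 80 mm across, 90 mm high. Origin: centre of its underside.
- parts_tray: Bystander: blue divided parts tray, 160 by 110 by 35 mm. Origin: centre of its underside.
There are look-alikes about, which are no part of the job. What is shaped like the pack_green but red is not meant.

How it is judged:
By the outcome, as a careful person would: the job done as asked, in the order asked, and still so for the second after the job is handed in, with the robot touching nothing.
It also fails if it takes over 56 s, if anything falls off the work surface, if the arm or the gripper's body presses on something with over 40 N, if the wrist force passes 120 N, or if a joint passes its speed limit or range.

## Working session

There is one attempt and no reset: what is moved stays moved. The work goes in short steps, Python scripts to look and compute and a shell command to move; the robot and the scene stay as the last step left them, time stands still between calls to the robot, and variables do not carry over. Pictures are saved under pics/ and viewed, about 8 in all and at most 12, crops included, and the job is handed in when it is done.

```bash
ls; mkdir -p pics
cat > h.py <<'E'
import numpy as np, cv2
from rig import manip
def grab(name, fn=None):
    d=manip.get_image(name)
    if fn: cv2.imwrite('pics/'+fn,d['pixels'])
    return d
def rays(d,uv):
    K=np.array(d['intrinsics']);uv=np.asarray(uv,float).reshape(-1,2)
    k=d['k1'];n=(uv-K[[0,1],[2,2]])/K[[0,1],[0,1]]
    p=n.copy()
    for _ in range(30): p=n/(1+k*(p**2).sum(1,keepdims=True))
    R=cv2.Rodrigues(np.array(d['rvec'],float))[0];t=np.array(d['tvec'],float).ravel()
    return -R.T@t, np.c_[p,np.ones(len(p))]@R, p
def onplane(d,uv,z):
    c,r,_=rays(d,uv); return c+r*((z-c[2])/r[:,2])[:,None]
def cloud(d):
    h,w=d['depth'].shape;v,u=np.mgrid[:h,:w]
    c,r,_=rays(d,np.c_[u.ravel(),v.ravel()])
    P=c+r*d['depth'].ravel()[:,None]; P[d['depth'].ravel()==0]=np.nan
    return P.reshape(h,w,3)
E
python3 - <<'E'
from h import *
a=grab('top','top0.png');b=grab('side','side0.png')
for d in(a,b): print(d['intrinsics'],d['k1'],d['rvec'],d['tvec'],rays(d,[[256,192]])[:2])
s=manip.get_state();print(s)
print(manip.grasp_offset)
E
```

```text
pics
[[363.35755262   0.         261.24428517]
 [  0.         363.35755262 189.97972168]
 [  0.           0.           1.        ]] -0.032372228930366335 [ 2.10913835 -2.14493225  0.17451814] [0.01834367 0.55646785 1.09604506] (array([3.60047833e-01, 4.24527553e-04, 1.17544592e+00]), array([[ 0.16660889,  0.02200206, -0.98589888]]))
[[486.03469489   0.         249.69810411]
 [  0.         486.03469489 188.65904855]
 [  0.           0.           1.        ]] -0.04173228499395325 [ 0.77791308 -2.38837342  1.32035254] [0.44913445 0.26458132 1.45677747] (array([-0.28487807,  1.14657246,  0.99907042]), array([[ 0.48845631, -0.68794267, -0.53699226]]))
{'clock': 0.1, 'qpos': array([-1.40599197e+00,  2.76557237e-01,  1.50599912e+00, -8.93244348e-06,
        1.36070245e+00, -1.20985928e-01]), 'qd': array([-0.00053774, -0.00123461, -0.00299033,  0.0008481 , -0.00092504,
        0.0015751 ]), 'effort': array([ 9.89591063e-04, -4.17699945e+01, -2.46404850e+01, -3.32944173e-04,
        5.84251306e-03, -1.28838150e-05]), 'position': array([ 0.16202417, -0.55121521,  0.23051463]), 'ee_rot': array([-0.10011037, -0.69988351, -0.1012881 ,  0.6999155 ]), 'contact_force': array([ 0.03951123,  1.17249299, -0.16008386]), 'moment': array([-0.02681711,  0.03100666, -0.01766567]), 'width': 0.08535308606942596}
0.0187
```

View pics/top0.png

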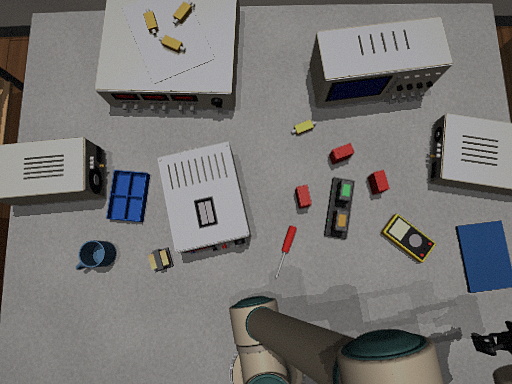

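View pics/side0.png

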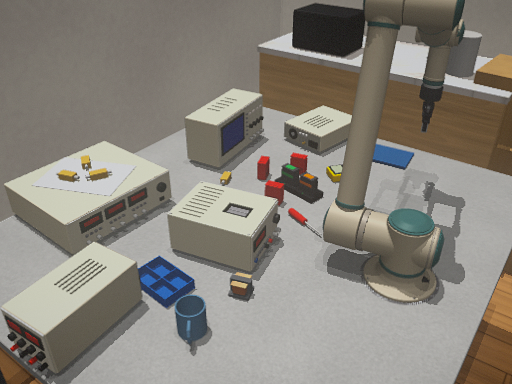

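The top view shows the green-topped pack in the black cradle at (346,189) and the orange one at (342,220). There are red look-alikes at (303,196), (342,153) and (378,181). The well is at (206,212) in the cream case at (204,197). Only the green-marked block in the cradle fits; I'll measure it and check a crop.

```bash
cat > m.py <<'E'
from h import *
d=grab('top');im=d['pixels'];hsv=cv2.cvtColor(im,cv2.COLOR_BGR2HSV)
def blobs(m,lo,hi):
    out=[]
    for c in cv2.findContours(m.astype(np.uint8),cv2.RETR_EXTERNAL,cv2.CHAIN_APPROX_NONE)[0]:
        if lo<cv2.contourArea(c)<hi: out.append(c)
    return out
H,S,V=hsv[...,0],hsv[...,1],hsv[...,2]
def show(n,c,z):
    r=cv2.minAreaRect(c);bx=cv2.boxPoints(r);W=onplane(d,bx,z)[:,:2];e=W[1]-W[0],W[2]-W[1]
    L=max(e,key=np.linalg.norm)
    print(n,np.round(r[0],1),'ctr',onplane(d,[r[0]],z)[0].round(4),'size',[round(float(np.linalg.norm(x)),4) for x in e],'long deg',round(float(np.degrees(np.arctan2(L[1],L[0]))),1))
for n,m in(('green',(H>45)&(H<85)&(S>100)&(V>80)),('orange',(H>8)&(H<20)&(S>130)&(V>120))):
    m=m.copy();m[:,:310]=0;m[:,370:]=0;m[:165]=0;m[250:]=0
    for c in blobs(m,30,1000): show(n,c,.084)
m=(V<75);m[:, :315]=0;m[:,365:]=0;m[:170]=0;m[245:]=0
m=cv2.morphologyEx(m.astype(np.uint8),cv2.MORPH_CLOSE,np.ones((3,3)))
for c in blobs(m,100,9000): show('dark',c,.084)
m=(V<110);m[:, :190]=0;m[:,222:]=0;m[:192]=0;m[232:]=0
for c in blobs(m,200,2000): show('bezel',c,.145)
P=cloud(d)
for n,x in(('green',P[184:194,341:351]),('well',P[205:218,200:212]),('top',P[190:240,166:185]),('orange',P[216:224,338:346])): print(n,np.nanmedian(x.reshape(-1,3),0).round(4))
# source top outline
Z=P[...,2];m=(abs(Z-.145)<.012);m[:, :150]=0;m[:,260:]=0;m[:130]=0;m[262:]=0
for c in blobs(m,3000,20000): show('case',c,.145)
a=cv2.resize(im[165:245,300:400],None,fx=4,fy=4,interpolation=2)
b=cv2.resize(im[185:240,180:235],None,fx=6,fy=6,interpolation=2)
o=np.zeros((330,740,3),np.uint8);o[:320,:400]=a;o[:330,405:735]=b
cv2.imwrite('pics/crop1.png',o)
E
python3 m.py
```

```text
green [345.9 189.7] ctr [ 0.5467 -0.2493  0.084 ] size [0.0347, 0.0209] long deg -9.3
dark [338.8 208.4] ctr [ 0.4898 -0.2246  0.084 ] size [0.1832, 0.0693] long deg -11.0
bezel [205.5 212. ] ctr [0.4788 0.1684 0.145 ] size [0.0546, 0.0821] long deg -168.5
green [ 0.5517 -0.2479  0.0843]
well [0.4825 0.1705 0.1394]
top [0.4746 0.2559 0.1448]
orange [ 0.4573 -0.2307  0.0853]
case [201.8 196.9] ctr [0.5227 0.1797 0.145 ] size [0.2258, 0.2836] long deg -167.7
```

View pics/crop1.png

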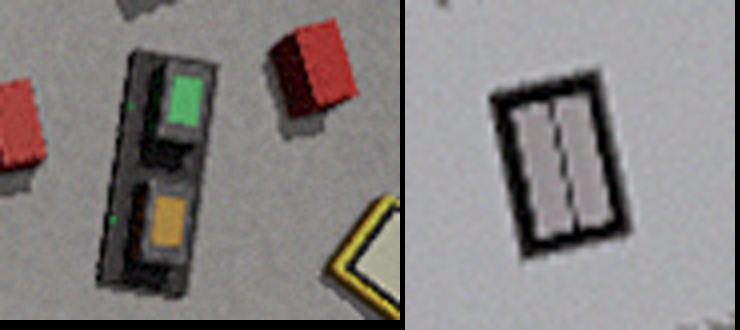

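The crop confirms it: the cradle's upper pocket holds the pack with the green mark (346,189), the orange one is below it, and the red blocks stand outside. The well, with its two grey flaps and black bezel, is clear. Next I'll refine with both views and work out the tool shifts.

```bash
cat > t.py <<'E'
from h import *
from scipy.spatial.transform import Rotation as R
def Rt(): 
    s=manip.get_state();q=s['ee_rot'];return np.array(s['position']),R.from_quat([q[1],q[2],q[3],q[0]])
def to(xyz,yaw):  # tool y along world yaw (deg, mod 180), x down
    p,r=Rt();yaw=np.radians(yaw);best=None
    for k in(0,np.pi):
        y=np.array([np.cos(yaw+k),np.sin(yaw+k),0]);x=np.array([0,0,-1.]);g=R.from_matrix(np.c_[x,y,np.cross(x,y)])
        dr=(r.inv()*g).as_rotvec()
        print('delta_cm',(r.inv().apply(np.array(xyz)-p)*100).round(2),'dr',dr.round(3),'ang',round(float(np.linalg.norm(dr)),2))
def wts(d,m,z):
    v,u=np.nonzero(m);return onplane(d,[[u.mean(),v.mean()]],z)[0],(u.mean(),v.mean())
def tri(d1,u1,d2,u2):
    c1,r1,_=rays(d1,[u1]);c2,r2,_=rays(d2,[u2])
    A=0;b=0
    for c,r in((c1,r1[0]),(c2,r2[0])):
        r=r/np.linalg.norm(r);M=np.eye(3)-np.outer(r,r);A=A+M;b=b+M@c
    return np.linalg.solve(A,b)
E
python3 - <<'E'
from t import *
a=grab('top');b=grab('side')
r={}
for n,d in(('top',a),('side',b)):
    h=cv2.cvtColor(d['pixels'],cv2.COLOR_BGR2HSV);H,S,V=[h[...,i] for i in range(3)]
    for k,m in(('green',(H>45)&(H<85)&(S>90)&(V>60)),('orange',(H>8)&(H<20)&(S>120)&(V>100))):
        m=m.copy();P=cloud(d);m&=(abs(P[...,2]-.084)<.008)&(abs(P[...,0]-.5)<.12)&(abs(P[...,1]+.24)<.08)
        w,u=wts(d,m,.084);r[n,k]=u;print(n,k,np.round(u,1),m.sum(),w.round(4))
    m=(V<95)&(abs(P[...,0]-.479)<.07)&(abs(P[...,1]-.168)<.07)&(abs(P[...,2]-.143)<.012)
    m=m.astype(np.uint8);n_,l,st,ce=cv2.connectedComponentsWithStats(m);i=1+st[1:,4].argmax();c=cv2.findContours((l==i).astype(np.uint8),0,1)[0][0]
    M=cv2.moments(c);u=(M['m10']/M['m00'],M['m01']/M['m00']);r[n,'well']=u
    W=onplane(d,c[:,0].astype(float),.145)[:,:2].astype(np.float32);rc=cv2.minAreaRect(W)
    print(n,'well',np.round(u,1),onplane(d,[u],.145)[0].round(4),rc)
for k in('green','orange','well'):print('tri',k,tri(a,r['top',k],b,r['side',k]).round(4))
p,q=Rt();print('tool axes',q.as_matrix().round(3).tolist())
to([.548,-.249,.15],80)
E
```

```text
top green [345.9 189.7] 85 [ 0.5468 -0.2493  0.084 ]
top orange [341.8 219.6] 41 [ 0.4559 -0.2318  0.084 ]
top well [205.4 211.9] [0.4791 0.1687 0.145 ] ((0.47945132851600647, 0.16866004467010498), (0.08069013804197311, 0.052921876311302185), 12.038278579711914)
side green [290.2 166.6] 30 [ 0.5466 -0.2493  0.084 ]
side orange [308.2 175.6] 35 [ 0.4565 -0.2311  0.084 ]
side well [237.2 207.6] [0.4869 0.1604 0.145 ] ((0.4789360463619232, 0.16922056674957275), (0.0785144567489624, 0.0491410531103611), 11.683485984802246)
tri green [ 0.5467 -0.2494  0.0839]
tri orange [ 0.4563 -0.2317  0.0838]
tri well [0.4793 0.1682 0.1521]
tool axes [[-0.0, 0.282, -0.959], [0.001, -0.959, -0.282], [-1.0, -0.001, -0.0]]
delta_cm [  8.11 -18.13 -45.55] dr [-2.681e+00 -1.000e-03  0.000e+00] ang 2.68
delta_cm [  8.11 -18.13 -45.55] dr [0.46  0.    0.001] ang 0.46
```

```bash
python3 -m creep '{"delta_pos":[[10,-18.1,-45.4],[10,-18.1,-45.4],[10,-18.1,-45.4],[10,-18.1,-45.4],[10,-18.1,-45.4],[10,-18.1,-45.4],[10,-18.1,-45.4],[10,-18.1,-45.4],[10,-18.1,-45.4],[10,-18.1,-45.4]],"dr":[[0.47,0,0],[0.47,0,0],[0.47,0,0],[0.47,0,0],[0.47,0,0],[0.47,0,0],[0.47,0,0],[0.47,0,0],[0.47,0,0],[0.47,0,0]]}' 0.3 60
python3 -c "
from t import *
to([.547,-.249,.13],79.4);to([.547,-.249,.060],79.4);print(manip.get_state()['qpos'].round(2))"
```

```text
clock: 1.25
position: [0.5427, -0.2528, 0.1323]
ee_rot: [-0.065, 0.704, -0.065, -0.704]
contact_force: [-0.1, -0.7, 0.1]
width: 0.0554
delta_cm [ 0.23 -0.45 -0.35] dr [-3.141e+00  1.000e-03 -0.000e+00] ang 3.14
delta_cm [ 0.23 -0.45 -0.35] dr [ 0.001 -0.    -0.   ] ang 0.0
delta_cm [ 7.23 -0.45 -0.35] dr [-3.141e+00  1.000e-03 -0.000e+00] ang 3.14
delta_cm [ 7.23 -0.45 -0.35] dr [ 0.001 -0.    -0.   ] ang 0.0
[-0.55  0.38  1.61 -0.    1.16  1.2 ]
```

```bash
python3 -m creep '{"delta_pos":[[0,0,0],[0,0,0]],"dr":[[0,0,0],[0,0,0]]}' >/dev/null
python3 -c "
from t import *
to([.547,-.249,.060],79.4)
b=grab('side');a=grab('top')
o=np.hstack([cv2.resize(b['pixels'][90:210,240:360],None,fx=3.3,fy=3.3),cv2.resize(a['pixels'][140:260,280:400],None,fx=3.3,fy=3.3)])
cv2.imwrite('pics/pre.png',o)"
```

```text
delta_cm [ 7.2  -0.52 -0.47] dr [-3.138e+00  0.000e+00  3.000e-03] ang 3.14
delta_cm [ 7.2  -0.52 -0.47] dr [ 0.004  0.002 -0.   ] ang 0.0
```

View pics/pre.png

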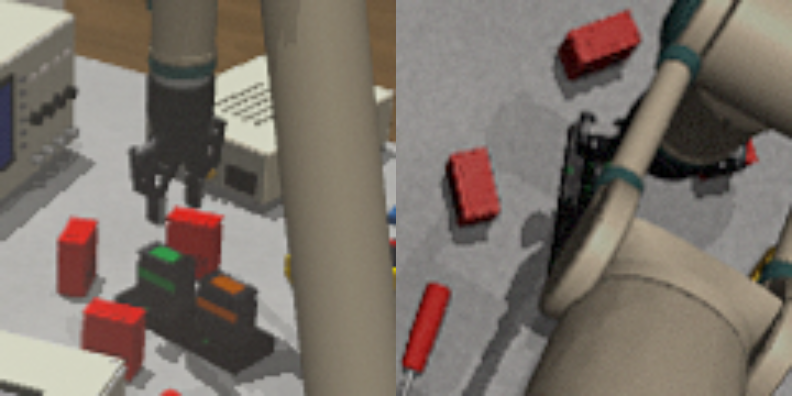

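The side view shows the open gripper directly above the green-topped pack, with the jaws across its narrow faces; the reds and the orange pack are clear. I'll correct the 5 mm sideways and descend.

```bash
python3 -m creep '{"delta_pos":[[0,-0.52,-0.47],[2.5,-0.52,-0.47],[5,-0.52,-0.47],[7.2,-0.52,-0.47],[7.2,-0.52,-0.47],[7.2,-0.52,-0.47]],"dr":[[0,0,0],[0,0,0],[0,0,0],[0,0,0],[0,0,0],[0,0,0]]}'
python3 -c "
from t import *
to([.547,-.249,.060],79.4)"
```

```text
clock: 2.15
position: [0.5467, -0.2508, 0.0612]
ee_rot: [-0.065, 0.704, -0.066, -0.704]
contact_force: [-0.5, 0.1, 1.5]
width: 0.0552
delta_cm [ 0.12 -0.18  0.  ] dr [ 3.141 -0.     0.   ] ang 3.14
delta_cm [ 0.12 -0.18  0.  ] dr [-0.001 -0.    -0.   ] ang 0.0
```

```bash
python3 -m creep '{"delta_pos":[[0.1,-0.18,0],[0.1,-0.18,0],[0.1,-0.18,0],[0.1,-0.18,0],[0.1,-0.18,0],[0.1,-0.18,0],[0.1,-0.18,0],[0.1,-0.18,0]],"dr":[[0,0,0],[0,0,0],[0,0,0],[0,0,0],[0,0,0],[0,0,0],[0,0,0],[0,0,0]]}' -1 60
python3 -c "
from t import *
to([.547,-.249,.060],79.4)"
```

```text
clock: 2.95
position: [0.5482, -0.249, 0.0614]
ee_rot: [-0.064, 0.705, -0.066, -0.703]
contact_force: [0.0, -1.1, 7.1]
width: 0.0331
delta_cm [0.14 0.02 0.12] dr [-3.141e+00  3.000e-03 -5.000e-03] ang 3.14
delta_cm [0.14 0.02 0.12] dr [ 0.001 -0.003 -0.002] ang 0.0
```

```bash
python3 -m creep '{"delta_pos":[[-1,0,0],[-2,0,0],[-3.5,0,0],[-6.5,0,0],[-10.5,0,0],[-14.5,0,0],[-17.5,0,0],[-17.5,0,0],[-17.5,0,0]],"dr":[[0,0,0],[0,0,0],[0,0,0],[0,0,0],[0,0,0],[0,0,0],[0,0,0],[0,0,0],[0,0,0]]}'
python3 -c "
from t import *
to([.479,.1687,.236],102)
a=grab('side','lift.png')"
```

```text
clock: 3.85
position: [0.5466, -0.2478, 0.2346]
ee_rot: [0.065, -0.704, 0.065, 0.704]
contact_force: [0.3, 0.7, -5.6]
width: 0.033
delta_cm [ -0.13 -39.71  14.27] dr [ 2.748e+00  0.000e+00 -1.000e-03] ang 2.75
delta_cm [ -0.13 -39.71  14.27] dr [-0.394  0.001  0.   ] ang 0.39
```

```bash
python3 -m creep '{"delta_pos":[[-0.1,-4,1.4],[-0.1,-8,2.9],[-0.1,-12,4.3],[-0.1,-16,5.7],[-0.1,-20,7.1],[-0.1,-24,8.6],[-0.1,-28,10],[-0.1,-32,11.4],[-0.1,-36,12.9],[-0.1,-39.7,14.3]],"dr":[[-0.04,0,0],[-0.08,0,0],[-0.12,0,0],[-0.16,0,0],[-0.2,0,0],[-0.24,0,0],[-0.28,0,0],[-0.32,0,0],[-0.36,0,0],[-0.394,0,0]]}' >/dev/null
python3 -m creep '{"delta_pos":[[0,0,0],[0,0,0],[0,0,0]],"dr":[[0,0,0],[0,0,0],[0,0,0]]}'
python3 -c "
from t import *
to([.479,.1687,.236],102)
a=grab('side');b=grab('top');cv2.imwrite('pics/over.png',np.hstack([cv2.resize(a['pixels'][80:260,140:320],None,fx=2.2,fy=2.2),cv2.resize(b['pixels'][120:300,120:300],None,fx=2.2,fy=2.2)]))
print(manip.get_state()['qpos'].round(2))"
```

```text
clock: 5.2
position: [0.4786, 0.1674, 0.2341]
ee_rot: [-0.074, -0.702, -0.073, 0.704]
contact_force: [-0.2, 0.2, -4.1]
width: 0.0327
delta_cm [-0.19 -0.12 -0.06] dr [ 3.142e+00 -1.000e-03 -5.000e-03] ang 3.14
delta_cm [-0.19 -0.12 -0.06] dr [-0.     0.003 -0.001] ang 0.0
[ 0.2   0.17  1.64 -0.    1.34  1.56]
```

View pics/over.png

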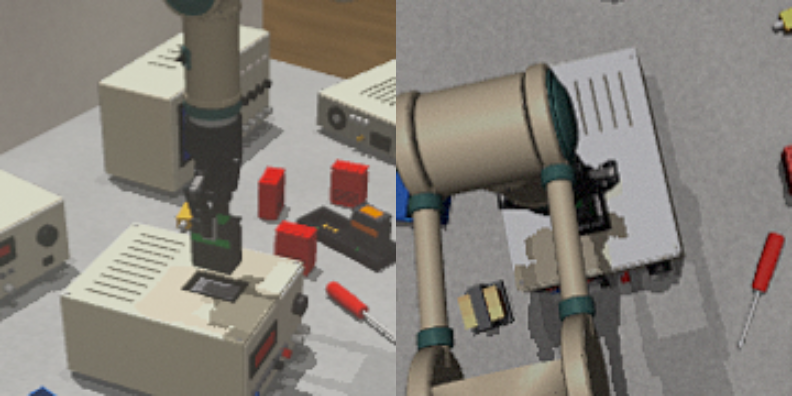

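The pack hangs directly over the well (crop (215,285) in the side view), with the orange pack still in the cradle. A quick check of its position from the depth of its two visible faces:

```bash
python3 -c "
from t import *
b=grab('side');P=cloud(b).reshape(-1,3);p,r=Rt()
c,s=np.cos(np.radians(12)),np.sin(np.radians(12))
d=P-np.array([.479,.1687,0]);L=np.c_[c*d[:,0]+s*d[:,1],-s*d[:,0]+c*d[:,1],d[:,2]]
m=(abs(L[:,0])<.05)&(abs(L[:,1])<.05)&(L[:,2]>.16)&(L[:,2]<.20);Q=L[m]
print(m.sum(),Q.min(0),Q.max(0))
f=Q[(Q[:,1]>.01)&(abs(Q[:,0])<.022)];e=Q[(Q[:,0]<-.024)&(abs(Q[:,1])<.012)]
print('yface',len(f),np.median(f[:,1]),np.polyfit(f[:,0],f[:,1],1),'zslope',np.polyfit(f[:,2],f[:,1],1)[0]);print('xend',len(e),np.median(e[:,0]),np.polyfit(e[:,1],e[:,0],1))
t=p-np.array([.479,.1687,0]);print('tcp local',c*t[0]+s*t[1],-s*t[0]+c*t[1])
# colour: lowest z of pack
print(np.sort(Q[:,2])[:20].round(3))
# bezel check in same frame
"
```

```text
116 [-0.03179085 -0.02036745  0.1770629 ] [0.03111318 0.0188751  0.19997148]
yface 66 0.01435686782540276 [-0.0048858   0.01413423] zslope 0.06857354191186885
xend 16 -0.030435555455894055 [-0.01627271 -0.03049367]
tcp local 5.282704471095068e-05 -0.0016803722305925668
[0.177 0.178 0.179 0.179 0.181 0.181 0.182 0.182 0.183 0.183 0.184 0.184
 0.184 0.184 0.184 0.184 0.185 0.185 0.185 0.185]
```

```bash
python3 -m creep '{"delta_pos":[[0,-0.2,0],[1.5,-0.2,0],[3,-0.2,0],[3.6,-0.2,0],[3.6,-0.2,0]],"dr":[[0,0,0],[0,0,0],[0,0,0],[0,0,0],[0,0,0]]}'
python3 -m creep '{"delta_pos":[[0.4,0,0],[0.8,0,0],[1.0,0,0],[1.0,0,0]],"dr":[[0,0,0],[0,0,0],[0,0,0],[0,0,0]]}'
python3 -c "
from t import *
to([.479,.1687,.145],102);print(manip.get_state()['moment'].round(2))"
```

```text
clock: 5.85
position: [0.4784, 0.1697, 0.1989]
ee_rot: [-0.074, -0.703, -0.074, 0.704]
contact_force: [0.1, -0.1, -4.1]
width: 0.033
clock: 6.25
position: [0.4802, 0.1699, 0.1918]
ee_rot: [0.074, 0.705, 0.074, -0.702]
contact_force: [-1.5, -1.3, 8.3]
width: 0.033
delta_cm [4.68 0.09 0.16] dr [-3.141e+00  2.000e-03 -6.000e-03] ang 3.14
delta_cm [4.68 0.09 0.16] dr [ 0.001 -0.004 -0.001] ang 0.0
[-0.37  0.28  0.01]
```

```bash
python3 -m creep '{"delta_pos":[[-0.5,0.05,0.2],[-0.5,0.05,0.2],[-0.2,0.05,0.2],[0.1,0.05,0.2],[0.1,0.05,0.2]],"dr":[[0,0,0],[0,0,0],[0,0,0],[0,0,0],[0,0,0]]}'
python3 -c "
from t import *
to([.479,.1687,.145],102);print(manip.get_state()['moment'].round(2))"
```

```text
clock: 6.75
position: [0.478, 0.1691, 0.1899]
ee_rot: [0.074, 0.704, 0.074, -0.702]
contact_force: [-0.6, -1.6, 7.1]
width: 0.0329
delta_cm [ 4.49  0.06 -0.08] dr [-3.141e+00  2.000e-03 -4.000e-03] ang 3.14
delta_cm [ 4.49  0.06 -0.08] dr [ 0.001 -0.002 -0.001] ang 0.0
[-0.26  0.21  0.02]
```

```bash
python3 -m creep '{"delta_pos":[[0.2,0.05,0],[0.3,0.05,0],[0.3,0.05,0]],"dr":[[0,0,0],[0,0,0],[0,0,0]]}'
python3 -c "
from t import *
b=grab('side');a=grab('top');cv2.imwrite('pics/ins.png',np.hstack([cv2.resize(b['pixels'][150:240,190:290],None,fx=5,fy=5,interpolation=2)]))
to([.479,.1687,.145],102);print(manip.get_state()['moment'].round(2))"
```

```text
clock: 7.05
position: [0.4788, 0.1688, 0.1871]
ee_rot: [0.074, 0.705, 0.074, -0.702]
contact_force: [1.1, -0.5, 6.7]
width: 0.0325
delta_cm [4.21 0.01 0.  ] dr [-3.141e+00  1.000e-03 -6.000e-03] ang 3.14
delta_cm [4.21 0.01 0.  ] dr [ 0.001 -0.004 -0.001] ang 0.0
[-0.22 -0.05  0.05]
```

View pics/ins.png

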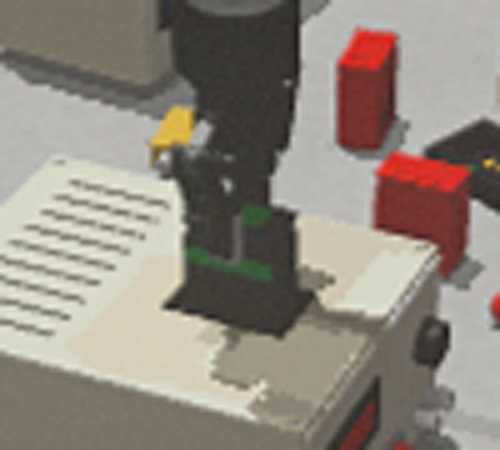

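The pack is entering the well squarely (bezel at crop (240,310)) with a steady force of about 7 N, so I'll go on.

```bash
python3 -m creep '{"delta_pos":[[0.4,0,0],[0.8,0,0],[1.2,0,0],[1.2,0,0]],"dr":[[0,0,0],[0,0,0],[0,0,0],[0,0,0]]}'
python3 -m creep '{"delta_pos":[[0.4,0,0],[0.8,0,0],[1.2,0,0],[1.2,0,0]],"dr":[[0,0,0],[0,0,0],[0,0,0],[0,0,0]]}'
python3 -c "
from t import *
to([.479,.1687,.145],102);print(manip.get_state()['moment'].round(2))"
```

```text
clock: 7.55
position: [0.4786, 0.1691, 0.1731]
ee_rot: [0.074, 0.704, 0.074, -0.702]
contact_force: [4.5, 0.8, -4.3]
width: 0.0324
clock: 7.95
position: [0.4787, 0.1692, 0.1612]
ee_rot: [0.074, 0.704, 0.074, -0.702]
contact_force: [6.4, 2.3, -3.6]
width: 0.0328
delta_cm [ 1.62  0.05 -0.02] dr [-3.141 -0.    -0.004] ang 3.14
delta_cm [ 1.62  0.05 -0.02] dr [ 0.    -0.003  0.   ] ang 0.0
[ 0.27 -1.28  0.13]
```

```bash
python3 -m creep '{"delta_pos":[[0.2,0,-0.1],[0.5,0,-0.12],[0.8,0,-0.12],[0.8,0,-0.12]],"dr":[[0,0,0],[0,0,0],[0,0,0],[0,0,0]]}'
python3 -m creep '{"delta_pos":[[0.2,0,0],[0.4,0,0],[0.4,0,0]],"dr":[[0,0,0],[0,0,0],[0,0,0]]}'
python3 -c "
from t import *
to([.479,.1687,.145],102);print(manip.get_state()['moment'].round(2))"
```

```text
clock: 8.35
position: [0.4788, 0.1692, 0.1533]
ee_rot: [0.074, 0.704, 0.074, -0.703]
contact_force: [5.3, 1.7, -1.8]
width: 0.0331
clock: 8.65
position: [0.4789, 0.1692, 0.1498]
ee_rot: [0.074, 0.704, 0.074, -0.703]
contact_force: [5.0, 1.1, 1.3]
width: 0.0325
delta_cm [ 0.48  0.05 -0.  ] dr [-3.141e+00  0.000e+00 -2.000e-03] ang 3.14
delta_cm [ 0.48  0.05 -0.  ] dr [ 0.    -0.001 -0.   ] ang 0.0
[ 0.2  -0.99  0.1 ]
```

```bash
python3 -m creep '{"delta_pos":[[0.15,0,0],[0.3,0,0],[0.3,0,0]],"dr":[[0,0,0],[0,0,0],[0,0,0]]}'
python3 -m creep '{"delta_pos":[[0.15,0,0],[0.3,0,0],[0.3,0,0]],"dr":[[0,0,0],[0,0,0],[0,0,0]]}'
```

```text
clock: 8.95
position: [0.4789, 0.1692, 0.1465]
ee_rot: [0.074, 0.704, 0.074, -0.703]
contact_force: [5.9, 1.5, -0.0]
width: 0.0327
clock: 9.25
position: [0.4789, 0.1692, 0.1442]
ee_rot: [0.074, 0.704, 0.074, -0.703]
contact_force: [4.3, -0.2, 5.3]
width: 0.0331
```

```bash
python3 -m creep '{"delta_pos":[[0.1,0,0],[0.2,0,0],[0.2,0,0]],"dr":[[0,0,0],[0,0,0],[0,0,0]]}'
python3 -m creep '{"delta_pos":[[0.1,0,0],[0.2,0,0],[0.2,0,0]],"dr":[[0,0,0],[0,0,0],[0,0,0]]}'
```

```text
clock: 9.55
position: [0.4789, 0.1692, 0.1441]
ee_rot: [0.074, 0.704, 0.074, -0.702]
contact_force: [1.9, -1.6, 15.6]
width: 0.0329
clock: 9.85
position: [0.479, 0.1692, 0.1439]
ee_rot: [0.074, 0.704, 0.074, -0.702]
contact_force: [-2.3, -1.7, 26.8]
width: 0.0334
```

Fingertips are resting on the bezel (stiff, 0.1–0.2 mm per 10 N), so that is as deep as this grip goes. I'll unload, release, and see whether the pack stays held.

```bash
python3 -m creep '{"delta_pos":[[-0.4,0,0],[-0.4,0,0]],"dr":[[0,0,0],[0,0,0]]}'
python3 -m creep '{"delta_pos":[[0,0,0],[0,0,0],[0,0,0],[0,0,0]],"dr":[[0,0,0],[0,0,0],[0,0,0],[0,0,0]]}' 0.2
python3 -m creep '{"delta_pos":[[-2,0,0],[-5,0,0],[-7,0,0],[-7,0,0],[-7,0,0]],"dr":[[0,0,0],[0,0,0],[0,0,0],[0,0,0],[0,0,0]]}'
python3 -c "
from t import *
b=grab('side');cv2.imwrite('pics/rel.png',cv2.resize(b['pixels'][130:240,180:300],None,fx=5,fy=5,interpolation=2))
P=cloud(b);h=cv2.cvtColor(b['pixels'],cv2.COLOR_BGR2HSV)
m=(h[...,0]>45)&(h[...,0]<85)&(h[...,1]>80)&(h[...,2]>40)&(abs(P[...,0]-.479)<.05)&(abs(P[...,1]-.169)<.05)
print(m.sum(),P[m][np.argsort(P[m][:,2])][::6].round(3))
to([.479,.1687,.185],192);print(manip.get_state()['qpos'].round(2))"
```

```text
clock: 10.05
position: [0.4789, 0.1692, 0.1443]
ee_rot: [0.074, 0.704, 0.074, -0.703]
contact_force: [4.4, 0.6, 5.9]
width: 0.0331
clock: 10.45
position: [0.477, 0.1688, 0.1429]
ee_rot: [-0.074, -0.702, -0.074, 0.704]
contact_force: [1.1, 1.0, 0.5]
width: 0.0512
clock: 10.95
position: [0.4778, 0.169, 0.2132]
ee_rot: [-0.074, -0.703, -0.074, 0.704]
contact_force: [-0.0, 0.7, 0.0]
width: 0.0512
62 [[0.506 0.187 0.139]
 [0.474 0.183 0.142]
 [0.493 0.189 0.146]
 [0.471 0.172 0.164]
 [0.486 0.157 0.165]
 [0.498 0.167 0.165]
 [0.468 0.161 0.166]
 [0.48  0.164 0.167]
 [0.491 0.18  0.167]
 [0.468 0.17  0.168]
 [0.468 0.16  0.169]]
delta_cm [ 2.76  0.05 -0.16] dr [ 1.571  0.002 -0.002] ang 1.57
delta_cm [ 2.76  0.05 -0.16] dr [-1.57   0.002  0.002] ang 1.57
[ 0.2   0.19  1.68 -0.    1.28  1.56]
```

View pics/rel.png

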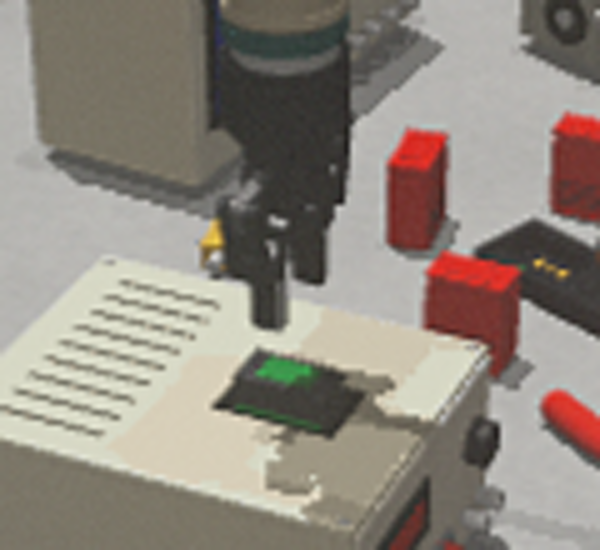

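The pack is held upright by the bolts with its top about 21 mm above the rim and the green mark visible at crop (285,370). Next I'll turn the wrist a quarter turn, so the shut fingers' wide side lies along the well's long axis, shut them, and press from above.

```bash
python3 -m creep '{"delta_pos":[[0,0,0],[0,0,0],[0,0,0],[0,0,0],[0,0,0],[0,0,0],[0,0.05,-0.15],[0,0.05,-0.15],[0,0.05,-0.15],[0,0.05,-0.15]],"dr":[[-0.14,0,0],[-0.28,0,0],[-0.42,0,0],[-0.56,0,0],[-0.7,0,0],[-0.84,0,0],[-0.98,0,0],[-1.12,0,0],[-1.26,0,0],[-1.4,0,0]]}' -1 60 >/dev/null
python3 -m creep '{"delta_pos":[[0,0,0],[0,0,0],[0,0,0]],"dr":[[-0.1,0,0],[-0.17,0,0],[-0.17,0,0]]}'
python3 -c "
from t import *
to([.479,.169,.170],192)"
```

```text
clock: 12.3
position: [0.4789, 0.1687, 0.212]
ee_rot: [0.549, 0.444, 0.55, -0.446]
contact_force: [0.4, -0.7, 0.0]
width: 0.0001
delta_cm [ 4.2   0.03 -0.03] dr [ 3.141  0.006 -0.   ] ang 3.14
delta_cm [ 4.2   0.03 -0.03] dr [-0.001  0.     0.004] ang 0.0
```

```bash
python3 -m creep '{"delta_pos":[[1.5,0,0],[3,0,0],[4,0,0],[4.4,0,0],[4.4,0,0]],"dr":[[0,0,0],[0,0,0],[0,0,0],[0,0,0],[0,0,0]]}'
python3 -m creep '{"delta_pos":[[0.3,0,0],[0.6,0,0],[0.6,0,0]],"dr":[[0,0,0],[0,0,0],[0,0,0]]}'
python3 -m creep '{"delta_pos":[[0.3,0,0],[0.6,0,0],[0.6,0,0]],"dr":[[0,0,0],[0,0,0],[0,0,0]]}'
```

```text
clock: 12.8
position: [0.4795, 0.1688, 0.1689]
ee_rot: [0.549, 0.445, 0.55, -0.446]
contact_force: [-0.2, 0.3, -0.1]
width: 0.0003
clock: 13.1
position: [0.4801, 0.1689, 0.1637]
ee_rot: [0.55, 0.445, 0.549, -0.445]
contact_force: [0.7, 0.5, 0.2]
width: 0.0003
clock: 13.4
position: [0.4797, 0.1688, 0.1573]
ee_rot: [0.549, 0.445, 0.55, -0.445]
contact_force: [-0.0, -0.5, -0.0]
width: 0.0001
```

```bash
python3 -c "
from t import *
b=grab('side');cv2.imwrite('pics/push0.png',cv2.resize(b['pixels'][130:240,180:300],None,fx=5,fy=5,interpolation=2))"
```

```text
(no output)
```

View pics/push0.png

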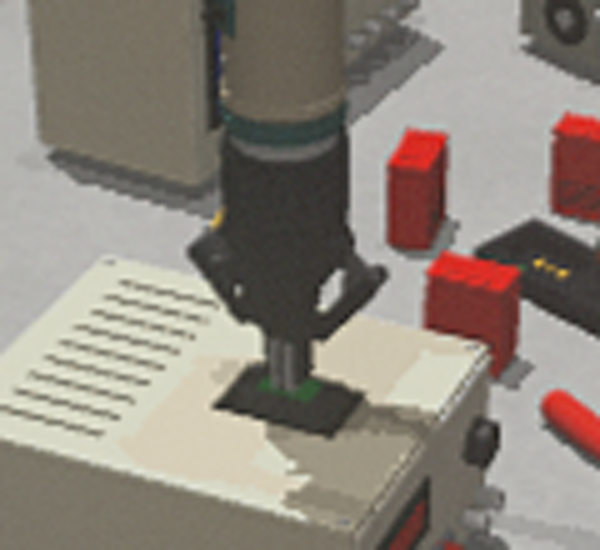

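The pack follows the finger down (its band is out of sight now, and its top with the green mark lies near the fingertips at crop (290,390)). I'll go on in steps and watch the force.

```bash
python3 -m creep '{"delta_pos":[[0.3,0,0],[0.6,0,0],[0.6,0,0]],"dr":[[0,0,0],[0,0,0],[0,0,0]]}'
python3 -m creep '{"delta_pos":[[0.3,0,0],[0.6,0,0]],"dr":[[0,0,0],[0,0,0]]}'
python3 -m creep '{"delta_pos":[[0.3,0,0],[0.6,0,0]],"dr":[[0,0,0],[0,0,0]]}'
```

```text
clock: 13.75
position: [0.4796, 0.1688, 0.1511]
ee_rot: [0.549, 0.445, 0.55, -0.445]
contact_force: [-0.0, 0.1, -0.1]
width: -0.0
clock: 13.95
position: [0.4801, 0.1689, 0.1455]
ee_rot: [0.55, 0.445, 0.549, -0.445]
contact_force: [-0.9, 0.4, 0.1]
width: 0.0002
clock: 14.15
position: [0.48, 0.1689, 0.1394]
ee_rot: [0.549, 0.445, 0.549, -0.445]
contact_force: [0.5, 0.2, 0.1]
width: -0.0001
```

```bash
python3 -c "
from t import *
b=grab('side');cv2.imwrite('pics/push1.png',cv2.resize(b['pixels'][170:230,200:280],None,fx=8,fy=8,interpolation=2))
P=cloud(b);h=cv2.cvtColor(b['pixels'],cv2.COLOR_BGR2HSV)
m=(h[...,0]>45)&(h[...,0]<85)&(h[...,1]>60)&(h[...,2]>25)&(abs(P[...,0]-.479)<.05)&(abs(P[...,1]-.169)<.05)
print(m.sum(),P[m].round(3)[::2])"
```

```text
28 [[0.444 0.123 0.53 ]
 [0.445 0.12  0.526]
 [0.429 0.218 0.522]
 [0.493 0.179 0.14 ]
 [0.469 0.164 0.141]
 [0.465 0.159 0.14 ]
 [0.491 0.177 0.136]
 [0.468 0.17  0.141]
 [0.469 0.16  0.136]
 [0.478 0.178 0.138]
 [0.476 0.171 0.135]
 [0.47  0.169 0.136]
 [0.463 0.167 0.138]
 [0.463 0.178 0.14 ]]
```

View pics/push1.png

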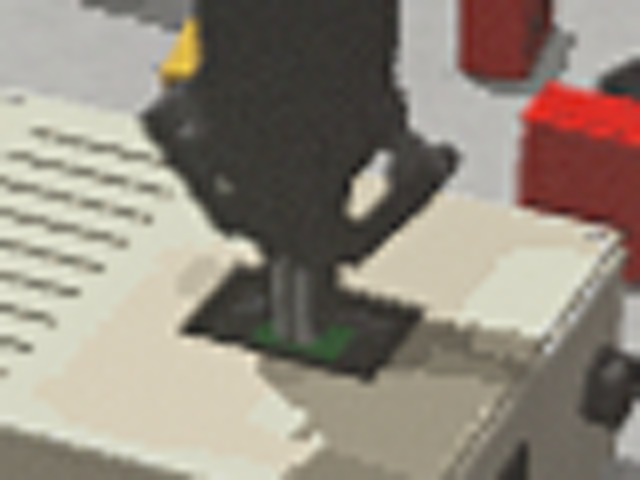

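The green mark is at z ≈ 0.138, right at the fingertips, so the pack's weight nearly balances the bolt drag and it moves with the finger. I'll continue to about 0.118, then in small steps by feel.

```bash
python3 -m creep '{"delta_pos":[[0.3,0,0],[0.6,0,0],[0.9,0,0],[0.9,0,0]],"dr":[[0,0,0],[0,0,0],[0,0,0],[0,0,0]]}'
python3 -m creep '{"delta_pos":[[0.3,0,0],[0.6,0,0],[0.8,0,0],[0.8,0,0]],"dr":[[0,0,0],[0,0,0],[0,0,0],[0,0,0]]}'
python3 -m creep '{"delta_pos":[[0.1,0,0],[0.2,0,0],[0.2,0,0]],"dr":[[0,0,0],[0,0,0],[0,0,0]]}'
```

```text
clock: 14.6
position: [0.4796, 0.1688, 0.1301]
ee_rot: [0.549, 0.445, 0.55, -0.445]
contact_force: [-0.2, 0.5, 0.3]
width: -0.0002
clock: 15.0
position: [0.4797, 0.1688, 0.1222]
ee_rot: [0.549, 0.445, 0.55, -0.445]
contact_force: [-0.1, -0.1, -0.3]
width: 0.0
clock: 15.3
position: [0.4799, 0.1689, 0.1206]
ee_rot: [0.549, 0.445, 0.549, -0.445]
contact_force: [0.1, -0.5, -0.2]
width: 0.0004
```

```bash
python3 -m creep '{"delta_pos":[[0.1,0,0],[0.2,0,0],[0.2,0,0]],"dr":[[0,0,0],[0,0,0],[0,0,0]]}'
python3 -m creep '{"delta_pos":[[0.1,0,0],[0.2,0,0],[0.2,0,0]],"dr":[[0,0,0],[0,0,0],[0,0,0]]}'
```

```text
clock: 15.6
position: [0.48, 0.1689, 0.1186]
ee_rot: [0.549, 0.445, 0.549, -0.445]
contact_force: [-0.5, -0.9, 0.8]
width: 0.0002
clock: 15.9
position: [0.4802, 0.169, 0.1167]
ee_rot: [0.55, 0.445, 0.549, -0.445]
contact_force: [-0.3, 0.0, 1.1]
width: 0.0
```

```bash
python3 -m creep '{"delta_pos":[[0.1,0,0],[0.2,0,0],[0.2,0,0]],"dr":[[0,0,0],[0,0,0],[0,0,0]]}'
python3 -m creep '{"delta_pos":[[0.1,0,0],[0.1,0,0]],"dr":[[0,0,0],[0,0,0]]}'
python3 -m creep '{"delta_pos":[[0.1,0,0],[0.1,0,0]],"dr":[[0,0,0],[0,0,0]]}'
```

```text
clock: 16.2
position: [0.4803, 0.1691, 0.1149]
ee_rot: [0.55, 0.445, 0.549, -0.445]
contact_force: [-0.3, 0.7, 4.7]
width: 0.0
clock: 16.4
position: [0.4803, 0.1691, 0.1139]
ee_rot: [0.55, 0.445, 0.549, -0.445]
contact_force: [0.1, 0.4, 4.5]
width: -0.0002
clock: 16.6
position: [0.4802, 0.1692, 0.1129]
ee_rot: [0.549, 0.445, 0.549, -0.445]
contact_force: [0.1, 1.5, 5.0]
width: 0.0002
```

```bash
python3 -m creep '{"delta_pos":[[0.1,0,0],[0.1,0,0]],"dr":[[0,0,0],[0,0,0]]}'
python3 -m creep '{"delta_pos":[[0.1,0,0],[0.1,0,0]],"dr":[[0,0,0],[0,0,0]]}'
python3 -m creep '{"delta_pos":[[0.1,0,0],[0.1,0,0]],"dr":[[0,0,0],[0,0,0]]}'
```

```text
clock: 16.8
position: [0.4802, 0.1695, 0.1127]
ee_rot: [0.549, 0.446, 0.549, -0.445]
contact_force: [-1.6, 1.5, 11.1]
width: -0.0004
clock: 17.0
position: [0.4802, 0.1697, 0.1126]
ee_rot: [0.549, 0.446, 0.549, -0.444]
contact_force: [-3.7, 2.0, 16.7]
width: 0.0002
clock: 17.2
position: [0.4803, 0.1697, 0.1126]
ee_rot: [0.55, 0.446, 0.549, -0.444]
contact_force: [-5.3, 1.4, 22.7]
width: 0.0
```

A firm stop at 0.1126 (top 32.4 mm under the rim) with 5→23 N. I need to be sure it is the ledge and not the gripper's knuckles meeting the rim, so I'll take one look.

```bash
python3 -c "
from t import *
b=grab('side');cv2.imwrite('pics/push2.png',cv2.resize(b['pixels'][165:225,195:275],None,fx=10,fy=10,interpolation=2))
P=cloud(b).reshape(-1,3)
c,s=np.cos(np.radians(12)),np.sin(np.radians(12))
d=P-np.array([.479,.1687,.145]);L=np.c_[c*d[:,0]+s*d[:,1],-s*d[:,0]+c*d[:,1],d[:,2]]
for z in np.arange(.002,.06,.006):
    Q=L[(abs(L[:,0])<.07)&(abs(L[:,1])<.05)&(abs(L[:,2]-z)<.003)]
    if len(Q): print(z.round(3),len(Q),'x',np.percentile(Q[:,0],[5,95]).round(3),'y',np.percentile(Q[:,1],[5,95]).round(3))
s=manip.get_state();print(s['contact_force'].round(1),s['moment'].round(2))"
```

```text
0.002 253 x [-0.065  0.065] y [-0.041  0.048]
0.008 10 x [-0.012  0.024] y [0.001 0.015]
0.014 28 x [-0.019  0.029] y [0.001 0.016]
0.02 45 x [-0.031  0.031] y [-0.009  0.016]
0.026 43 x [-0.032  0.038] y [-0.01   0.017]
0.032 39 x [-0.035  0.041] y [-0.006  0.018]
0.038 44 x [-0.047  0.046] y [-0.001  0.017]
0.044 40 x [-0.048  0.052] y [-0.002  0.018]
0.05 56 x [-0.055  0.055] y [0.002 0.018]
0.056 64 x [-0.057  0.057] y [-0.002  0.018]
[-5.5  1.5 21.7] [0.31 0.87 0.05]
```

View pics/push2.png

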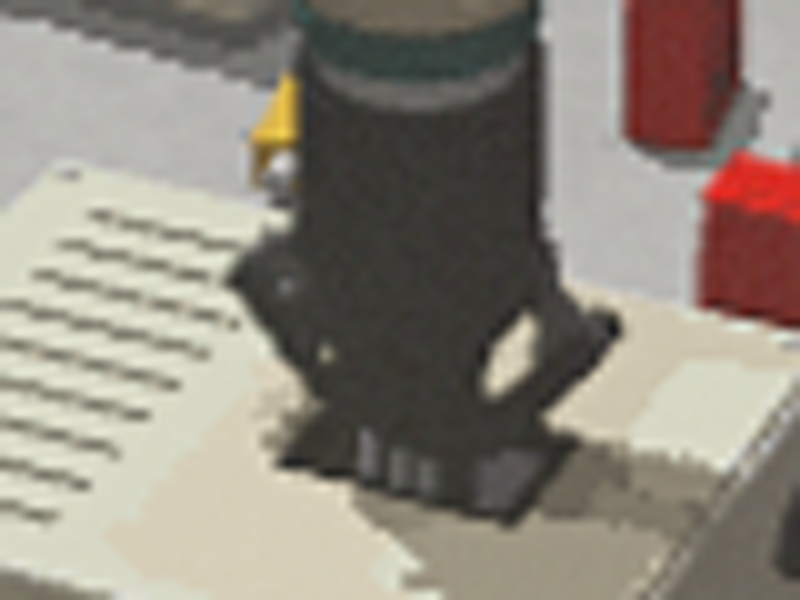

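The knuckles clear the rim (within ±24 mm in x and ±15 mm in y near the rim, against a 65 × 37 mm mouth), so the stop is the ledge. The 5 N just before it matches contacts minus weight with no bolt drag, i.e. clicked. I'll unload and feel once more where the pack's top now rests.

```bash
python3 -m creep '{"delta_pos":[[-0.3,0,0],[-0.6,0,0],[-0.6,0,0],[-0.6,0,0]],"dr":[[0,0,0],[0,0,0],[0,0,0],[0,0,0]]}'
python3 -m creep '{"delta_pos":[[0.05,0,0],[0.1,0,0],[0.1,0,0]],"dr":[[0,0,0],[0,0,0],[0,0,0]]}'
python3 -m creep '{"delta_pos":[[0.05,0,0],[0.05,0,0]],"dr":[[0,0,0],[0,0,0]]}'
python3 -m creep '{"delta_pos":[[0.05,0,0],[0.05,0,0]],"dr":[[0,0,0],[0,0,0]]}'
python3 -m creep '{"delta_pos":[[0.05,0,0],[0.05,0,0]],"dr":[[0,0,0],[0,0,0]]}'
python3 -m creep '{"delta_pos":[[0.05,0,0],[0.05,0,0]],"dr":[[0,0,0],[0,0,0]]}'
```

```text
clock: 17.65
position: [0.4796, 0.1685, 0.1152]
ee_rot: [0.549, 0.445, 0.55, -0.446]
contact_force: [-0.5, 0.2, 2.2]
width: -0.0001
clock: 17.95
position: [0.4798, 0.1687, 0.1143]
ee_rot: [0.549, 0.445, 0.55, -0.445]
contact_force: [0.1, -1.3, 0.8]
width: -0.0
clock: 18.15
position: [0.4798, 0.1688, 0.114]
ee_rot: [0.549, 0.445, 0.549, -0.445]
contact_force: [-0.6, -0.4, 0.5]
width: 0.0
clock: 18.35
position: [0.4799, 0.1689, 0.1139]
ee_rot: [0.549, 0.445, 0.549, -0.445]
contact_force: [-0.7, 0.6, 2.6]
width: -0.0002
clock: 18.55
position: [0.48, 0.1689, 0.1134]
ee_rot: [0.55, 0.445, 0.549, -0.445]
contact_force: [-1.8, 0.7, 4.3]
width: -0.0001
clock: 18.75
position: [0.48, 0.1689, 0.1128]
ee_rot: [0.55, 0.445, 0.549, -0.445]
contact_force: [-1.0, -1.2, 5.8]
width: 0.0001
```

The re-feel fits a click: the top is met at 0.1139, about 1.2 mm above home, with only 3→6 N down to the ledge. Now I withdraw straight up and move clear to see the flaps.

```bash
python3 -m creep '{"delta_pos":[[-0.5,0,0],[-1.5,0,0],[-2.5,0,0],[-3.5,0,0],[-5.5,0,0],[-8.5,0,0],[-11,0,0],[-12,0,0],[-12,0,0]],"dr":[[0,0,0],[0,0,0],[0,0,0],[0,0,0],[0,0,0],[0,0,0],[0,0,0],[0,0,0],[0,0,0]]}'
python3 -c "
from t import *
to([.42,-.05,.25],192)"
```

```text
clock: 19.65
position: [0.4809, 0.1691, 0.2344]
ee_rot: [0.55, 0.446, 0.549, -0.444]
contact_force: [0.9, 0.3, -0.6]
width: -0.0003
delta_cm [ -1.6  -10.5   20.17] dr [ 3.141 -0.006 -0.   ] ang 3.14
delta_cm [ -1.6  -10.5   20.17] dr [-0.     0.    -0.004] ang 0.0
```

```bash
python3 -m creep '{"delta_pos":[[-1.5,-2,4],[-1.5,-4,8],[-1.5,-6,12],[-1.5,-8,16],[-1.5,-10,20],[-1.5,-10,20],[-1.5,-10,20],[-1.5,-10,20]],"dr":[[0,0,0],[0,0,0],[0,0,0],[0,0,0],[0,0,0],[0,0,0],[0,0,0],[0,0,0]]}'
python3 -c "
from t import *
b=grab('side');a=grab('top')
cv2.imwrite('pics/end.png',np.hstack([cv2.resize(b['pixels'][175:235,195:275],None,fx=5,fy=5,interpolation=2),cv2.resize(a['pixels'][180:240,165:245],None,fx=5,fy=5,interpolation=2)]))
P=cloud(a);x=P[206:218,201:210];print(np.nanmedian(x[...,2]),np.nanmin(x[...,2]))
P=cloud(b).reshape(-1,3);m=(np.hypot(P[:,0]-.479,P[:,1]-.1687)<.014);print('side flap z',np.nanpercentile(P[m][:,2],[5,50,95]))"
```

```text
clock: 20.45
position: [0.4234, -0.0466, 0.2469]
ee_rot: [0.549, 0.445, 0.55, -0.445]
contact_force: [-0.5, 0.1, 0.5]
width: 0.0002
0.13922339428420394 0.11292055573484494
side flap z [0.13594487 0.13911067 0.14151811]
```

View pics/end.png

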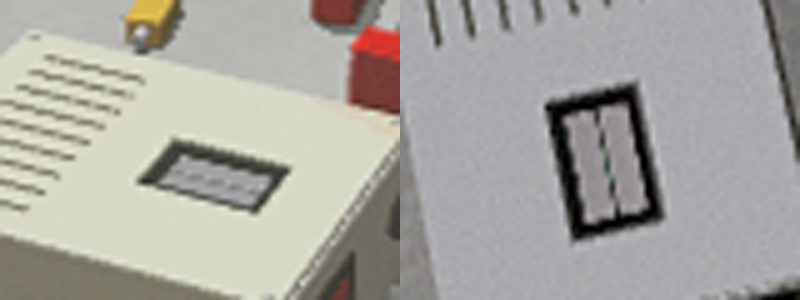

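Both flaps are shut (flat at z ≈ 0.139, as at the start). Through the slit at (607,160) the pack's green mark shows at z ≈ 0.113. I'll check the orange pack and hand in.

```bash
python3 -c "
from t import *
b=grab('side');h=cv2.cvtColor(b['pixels'],cv2.COLOR_BGR2HSV);H,S,V=[h[...,i] for i in range(3)];P=cloud(b)
m=(H>8)&(H<20)&(S>120)&(V>100)&(abs(P[...,2]-.084)<.008)&(abs(P[...,0]-.5)<.12)&(abs(P[...,1]+.24)<.08)
print(m.sum(),wts(b,m,.084))
print(manip.sign_off())"
```

```text
36 (array([ 0.45656435, -0.23120452,  0.084     ]), (np.float64(308.22222222222223), np.float64(175.61111111111111)))
the job is handed in; nothing more can be done
None
```

The green-banded pack is home in the voltage source and clicked in, both flaps are shut behind it, and I handed the job in at about 20.5 s of the 56 s allowed.

- **Insertion:** I took the pack out of the cradle and lowered it through the flaps until the fingertips met the bezel. I then released it and pushed it down from above with the shut fingers.
- **Seating:** The pack stopped firmly with its top 32.4 mm below the rim. The peak reading while pushing it in from above was about 23 N; resting the fingertips on the bezel earlier read about 27 N.
- **Click:** Feeling again after unloading, the top was about 1.2 mm higher and gave way to the ledge under only 3 to 6 N. That fits a clicked pack.
- **Last pictures:** Both flaps lie flat at z ≈ 0.139 m, as at the start, and the pack's green mark shows through the slit at z ≈ 0.113 m. The orange pack is within 0.1 mm of where it was.
- **Not checked:** I did not measure the other bystanders afterwards. The arm passed well above or clear of them.

One reading was odd but explained. The force was about 0 N while I pushed past the bolts, because the pack's weight nearly balances their drag. The pictures showed the pack moving down with the fingers.

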